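# Lock a spring channel nut into the strut rail at the mark

## Task

Fit the orange-gripped spring channel nut into the strut rail on the wooden board, in line with the red paint marks: pass it lengthwise through the slot, press it down gently against its spring until it clears the lips, turn it a quarter turn clockwise (seen from above) and ease off so that its grooves catch under the lips. Before you let go, pull straight up on it with about one kilo (10 N) for a moment to prove that it holds. Do not force it, and leave the other things on the shelf where they are.

Things in the scene. Friction and masses are not known exactly. Their poses are not given: they have to be found in the camera images.
- nut_grip (a point): Centre of the orange grip of the spring channel nut, a plastic block 30 mm (x) by 14 mm (y) by 28 mm tall. x lies along the length of the nut below it, z is up; the same after a half turn. From the bottom: steel nut, 12 mm round neck with a sprung black collar, grip (27 to 55 mm above the foot). About 100 g in all; stands upright on the shelf.
- nut_foot (a point): Middle of the nut's flat foot, 41 mm below nut_grip. The steel nut is 34 mm long (x), 19 mm wide (y) and 9 mm thick. Its upper face has two grooves along y, 5.5 mm wide and 3 mm deep, centred at x = +12 and -12 mm. The two corners that lead in a clockwise turn are cut off, so it turns only clockwise inside the rail, to a stop just past a quarter turn.
- collar (a joint): How far the black collar (38 mm across, 4 mm thick) is pushed up the neck, m: 0 free, its underside 10 mm above the foot; 0.009 spring solid. Its spring pushes it down with 3.6 N at 0, plus 0.9 N per mm (11.7 N at 9 mm). With the collar on the rail's lips the nut is below the lips from 6 mm on; with its grooves caught on the lips it reads about 3 mm.
- board: Pale wooden board 380 mm (x) by 110 mm (y) by 18 mm thick, fixed flat on the shelf; origin at the centre of its underside, x along its length. It carries the rail along its middle. On the rail are fixed a saddle with a white conduit across it at x = -122 mm (its top 62 mm above the board) and a square washer with stud and nut at x = +122 mm.
- rail_nominal (a point): Point of the board, 59 mm over its underside, above its middle line; axes as the board. Fixed galvanised strut rail along x: 300 long, 41 wide, 41 mm high, slot 22 mm wide open upward between two lips with 2 mm edges turned 7 mm down; 37 mm wide inside. It sits on packing: lip tops 0 to 6 mm above this point, slot middle up to 3 mm to either side (not measured); parallel to x.
- mark: The red paint marks on the board's upper face, one stripe (6 mm wide along the rail, 30 mm long) with a cross bar at each side of the rail; origin between them on the board's middle line, x along the rail like the board's. The nut goes into the rail level with them, within 8 mm along the rail.
- pliers: Pliers with green silicone grips lying on the shelf, 180 mm long; origin near their middle on the shelf. To be left alone.
- door_key: Chrome door key lying on the shelf, 67 mm long, 3 mm thick. To be left alone.
- socket_cover: White plastic socket cover lying on the shelf, 86 mm square, 9 mm thick. To be left alone.
- lantern: Blue battery lantern with a sliding red switch standing on the shelf, 72 mm across, 138 mm tall with its bail. To be left alone.
There are look-alikes about, which are no part of the job. Leave any pink or yellow look-alike of the part that bears nut_grip alone.

How it is judged:
By the outcome, as a careful person would: the job done as asked, in the order asked, and still so for the second after the job is handed in, with the robot touching nothing.
It also fails if it takes over 61 s, if anything falls off the work surface, if the arm or the gripper's body presses on something with over 40 N, if the wrist force passes 120 N, or if a joint passes its speed limit or range.

## Robot

A 6-joint arm with a two-finger parallel gripper is mounted at the origin on the work surface. World frame = base frame: x ahead of the robot, y to its left, z up, the work surface at z = 0. Lengths are in m, angles in rad, forces in N, time in s.
With the tool pointing down it reaches from about 0.375 to 0.9 m from the base axis. Payload 3.1 kg.
Tool frame: the origin (TCP) lies at the very end of the fingers, on their centre line; the grasp point (between the pads) lies 19 mm behind it; z points along the fingers, y is the direction in which the jaws open and shut (so a half turn about z gives the same grasp; the last joint's range is limited). The gripper opens to 85 mm and grips with 20 to 120 N. Pads are 22 mm wide; open, the fingers measure 114 mm over their backs; the gripper's body (76 mm by 85 mm) begins 54 mm behind the grasp point. The pads swing forward as they close: fully open they stand 13 mm farther back than shut.
Start: joints at [-1.365, 0.527, 1.433, -0, 1.181, -0.178], TCP at [0.234, -0.579, 0.231] pointing down, gripper open.
Joint ranges: [-3.08, 3.08], [-0.75, 2.2], [0.22, 2.44], [-1.43, 4.57], [0, 2.65], [-2.85, 2.85]. Speed limits (rad/s): [2.79, 2.79, 3.14, 3.14, 3.14, 3.14].

## Interface

Orientations are given as a unit quaternion [x, y, z, w].
In Python, from station import manip gives the robot as it stands. The module is installed in compiled form; this text tells all that it offers.
- The arm moves only by the tool send_rows, never from a script. Its argument "commands" is a list of rows, each an object with "delta_pos": the shift along the world's x, y, z in cm, a list of three; "yaw": the turn about the world's z in rad. A call has 1 to 10 rows; each row shifts and turns the pose as measured when the row begins; what a row does not reach is not made up. A row lasts 1/8 s, in which the tool goes at most 62.5 mm and 10.7 degrees, less where a joint would pass 70% of its speed; a pose out of reach is approached as far as the arm can. A call is refused whole if a number of a shift passes 6.25 or a number of a turn 0.188, either way. A call with a gripper value outside its range is refused whole. "grip" is the closure, from -1 (fully open) to 1 (shut), set as the call begins (left out, the last holds). The fingers move at their own pace and stop on an object; "force" is the grip in N (left out, the last holds). Time passes only in rows, so rows that do not move let the fingers close. It gives the time, the measured TCP pose, the force and the opening at its end, in the units of the state.
- manip.sense(): the state, without advancing time (a new reading comes with each control period).
- manip.snapshot(name): name is "side" or "top" or "wrist"; returns the picture (400x640x3 uint8, blue, green, red); there is no depth.
- manip.get_calibration(name): a dict with "fx", "fy", "cx", "cy" (pixels), "dist_coeffs" ([k1, k2, p1, p2, k3] as OpenCV has them; the pictures are not rectified), "world_to_cam" (4x4, takes a point from world to camera coordinates); the wrist camera has in their place "mount" (4x4, takes a point from camera to tool coordinates, whose origin is the TCP and whose axes are the flange's). Camera axes: x right, y down, z forward; pixel columns grow to the right and rows downward; lengths in m; the calibration is good to about 2 mm. A picture is of the moment at which its call begins: read the wrist's pose just before it. get_calibration takes no time and is no camera call.
- manip.sign_off(): hands the job in, once; it reports no verdict.
The state is a dict: "t": time; "q": joint angles; "qd": joint speeds; "tau": joint torques, N m; "tcp_pos": TCP position; "tool_rot": TCP orientation; "force": force on the tool from outside, world axes, zero at the start; "ft_torque": the same for the moment, N m; "finger_gap": opening from 0.0 (shut) to 1.0 (fully open).
Only numpy, scipy, OpenCV 4.12 (cv2) and the standard library are available. Lean on these libraries where they do the work, as an engineer would, in place of code of your own. Each camera call takes 0.05 s, during which the arm holds its last target. There are 200 camera calls.

## Working session

There is one attempt and no reset: what is moved stays moved. The work goes in short steps, Python scripts to look and compute and a tool call to move; the robot and the scene stay as the last step left them, time stands still between calls to the robot, and variables do not carry over. Pictures are saved under pics/ and viewed, about 8 in all and at most 12, crops included, and the job is handed in when it is done.

Besides the shell and the picture viewer there is one more tool, called after "Request:" as a command line: name --argument value ..., lists and objects as JSON in quotes. send_rows: Moves the arm, as the interface text tells. Its arguments: {"type":"object","properties":{"commands":{"type":"array","items":{"type":"object","properties":{"delta_pos":{"type":"array","items":{"type":"number"}},"yaw":{"type":"number"}}}},"grip":{"type":"number"},"force":{"type":"number"}},"required":["commands"]}

```bash
mkdir -p pics
cat > h.py <<'E'
import numpy as np, cv2
from station import manip
from scipy.spatial.transform import Rotation as R
def cal(n,s=None):
    c=manip.get_calibration(n)
    K=np.array([[c["fx"],0,c["cx"]],[0,c["fy"],c["cy"]],[0,0,1.]]);D=np.array(c["dist_coeffs"],float)
    if n=="wrist":
        s=s or manip.sense();T=np.eye(4);T[:3,:3]=R.from_quat(s["tool_rot"]).as_matrix();T[:3,3]=s["tcp_pos"]
        W=np.linalg.inv(T@np.array(c["mount"]))
    else: W=np.array(c["world_to_cam"])
    return K,D,W
def back(C,px,z):
    K,D,W=C;u=cv2.undistortPoints(np.array(px,float).reshape(-1,1,2),K,D).reshape(-1,2)
    c=-W[:3,:3].T@W[:3,3];out=[]
    for a in u:
        d=W[:3,:3].T@np.array([a[0],a[1],1]);out.append(c+d*(z-c[2])/d[2])
    return np.array(out)
def proj(C,P):
    K,D,W=C;return cv2.projectPoints(np.array(P,float).reshape(-1,1,3),cv2.Rodrigues(W[:3,:3])[0],W[:3,3],K,D)[0].reshape(-1,2)
E
python3 - <<'E'
from h import *
s=manip.sense();print(s)
for n in("top","side","wrist"): cv2.imwrite(f"pics/{n}0.png",manip.snapshot(n))
for n in("top","side"):
    W=cal(n)[2];print(n,-W[:3,:3].T@W[:3,3],W[2,:3])
print(manip.get_calibration("wrist"))
E
```

```text
{'t': 0.0, 'q': array([-1.36549584e+00,  5.28419120e-01,  1.43388676e+00, -1.10926199e-05,
        1.18138679e+00, -1.78482334e-01]), 'qd': array([-0.0008026 , -0.00093452,  0.00144208, -0.0017957 , -0.00097708,
        0.00078984]), 'tau': array([ 6.56022858e-04, -4.42355704e+01, -1.78023881e+01, -9.38375479e-05,
        8.50665645e-03, -5.48486440e-06]), 'tcp_pos': array([ 0.23390842, -0.57882154,  0.23036746]), 'tool_rot': array([ 9.81644326e-01,  1.90717894e-01, -1.92076211e-05, -1.04984525e-03]), 'force': array([ 0.66899265,  0.11342725, -0.6135194 ]), 'ft_torque': array([ 0.00492693, -0.0517983 ,  0.03255499]), 'finger_gap': 1.0011824374055678}
top [ 0.40754523 -0.04177598  1.13718567] [ 0.11961234  0.03146952 -0.9923218 ]
side [ 0.51999686 -0.59371983  0.63810653] [ 0.02190522  0.70823729 -0.70563453]
{'fx': 291.7419546737003, 'fy': 291.7419546737003, 'cx': 321.62173038563293, 'cy': 196.36601663456943, 'dist_coeffs': array([-0.03331879,  0.        ,  0.        ,  0.        ,  0.        ]), 'mount': array([[-8.08794103e-04, -9.56415543e-01, -2.92007971e-01,
         7.50033536e-02],
       [ 9.99999660e-01, -8.20862299e-04, -8.11908170e-05,
         1.45904827e-03],
       [-1.62046175e-04, -2.92007937e-01,  9.56415881e-01,
        -1.41985209e-01],
       [ 0.00000000e+00,  0.00000000e+00,  0.00000000e+00,
         1.00000000e+00]])}
```

View pics/top0.png

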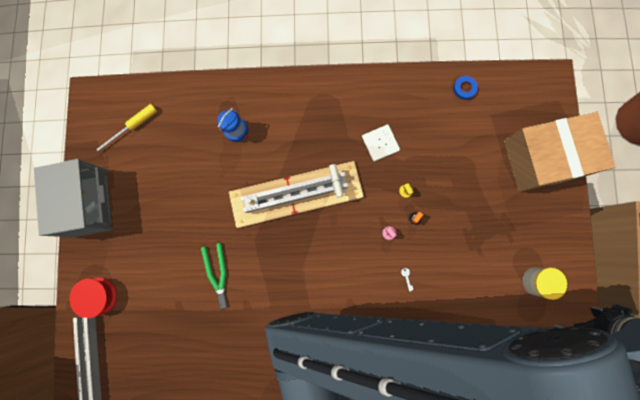

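View pics/side0.png

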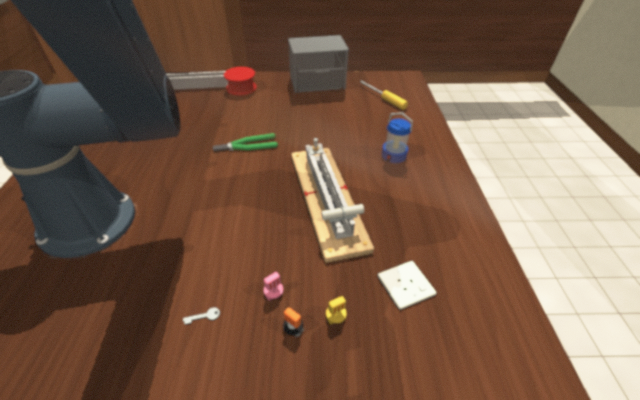

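Top view: orange nut at (417,217), pink (390,233), yellow (406,190), board centred near (296,194) with red marks at about (288,182) and (294,209). Side view: orange grip at (292,317). I'll look closer.

Run:
```python
from h import *
t=cv2.imread("pics/top0.png")[150:240,220:370];s=cv2.imread("pics/side0.png")[270:340,250:370]
t2=cv2.imread("pics/top0.png")[180:240,375:445]
a=cv2.resize(t,None,fx=5.3,fy=3.8*0+3.3,interpolation=2)
r=lambda i,f:cv2.resize(i,None,fx=f,fy=f,interpolation=2)
out=np.zeros((600,800,3),np.uint8)
a=r(t,3.7);out[:a.shape[0],:a.shape[1]]=a
b=r(s,3.5);out[340:340+b.shape[0],:b.shape[1]]=b
c=r(t2,4);out[340:340+c.shape[0],430:430+c.shape[1]]=c
cv2.imwrite("pics/c1.png",out)
T=cal("top");S=cal("side")
print(back(T,[(417,216),(390,231),(406,188)],.055),back(S,[(292,317)],.05))
print("board corners",back(T,[(229,192),(357,162),(364,198),(239,227)],.018))
print("marks",back(T,[(288,182),(294,209)],.018),back(S,[(309,193),(346,187)],.018))
```

```text
[[ 0.4910474  -0.27332387  0.055     ]
 [ 0.45135655 -0.1966771   0.055     ]
 [ 0.57047667 -0.2465862   0.055     ]] [[ 0.48922256 -0.28110141  0.05      ]]
board corners [[ 0.57837822  0.2640024   0.018     ]
 [ 0.65690447 -0.1143287   0.018     ]
 [ 0.5500414  -0.13097692  0.018     ]
 [ 0.47471492  0.23390889  0.018     ]]
marks [[0.60316352 0.08919571 0.018     ]
 [0.52324612 0.07265327 0.018     ]] [[0.52283488 0.07153502 0.018     ]
 [0.61768369 0.09222974 0.018     ]]
```

View pics/c1.png

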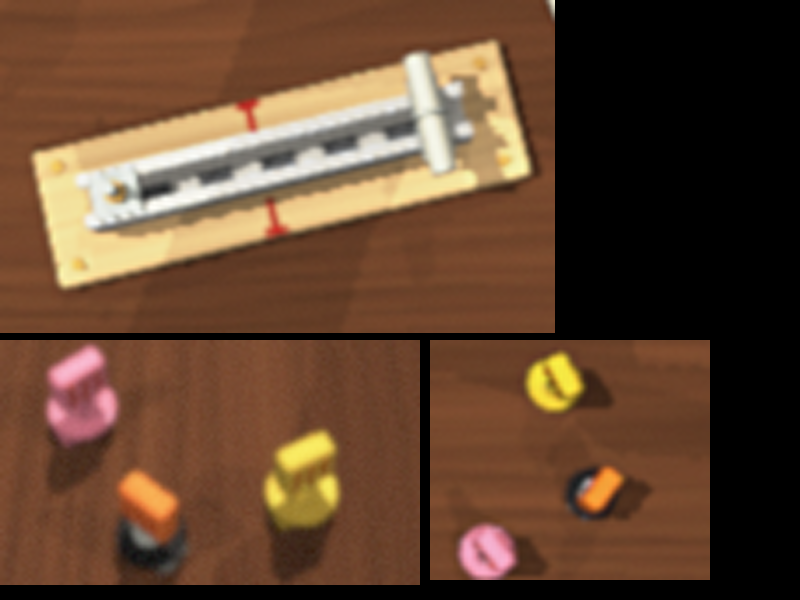

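Close-up: conduit is on the −y end, so board +x is about yaw 102°. The grip's long axis is near 135° (same as −45°). Moving above the nut with tool x at about 135°.

Request:
send_rows --commands '[{"delta_pos": [2.6, 3.0, 0], "yaw": 0.18}, {"delta_pos": [2.6, 3.0, 0], "yaw": 0.18}, {"delta_pos": [2.6, 3.0, 0], "yaw": 0.18}, {"delta_pos": [2.6, 3.0, 0], "yaw": 0.18}, {"delta_pos": [2.6, 3.0, -1], "yaw": 0.18}, {"delta_pos": [2.6, 3.0, -1.5], "yaw": 0.18}, {"delta_pos": [2.6, 3.0, -2], "yaw": 0.18}, {"delta_pos": [2.6, 3.0, -2], "yaw": 0.18}, {"delta_pos": [2.6, 3.0, -1], "yaw": 0.18}, {"delta_pos": [2.6, 3.0, -1], "yaw": 0.18}]' --grip -1

```text
t: 1.4
tcp_pos: [0.4985, -0.272, 0.1415]
tool_rot: [0.437, 0.899, -0.0, -0.0]
force: [0.3, -0.0, -0.1]
finger_gap: 0.999
```

Request:
send_rows --commands '[{"delta_pos": [0, 0, 0], "yaw": 0.18}, {"delta_pos": [0, 0, 0], "yaw": 0}]'

```text
t: 1.65
tcp_pos: [0.4994, -0.2683, 0.1398]
tool_rot: [0.35, 0.937, 0.001, -0.002]
force: [0.1, 0.9, 0.0]
finger_gap: 1.003
```

Run:
```python
from h import *
s=manip.sense();C=cal("wrist",s);im=manip.snapshot("wrist");cv2.imwrite("pics/w1.png",im)
yaw=R.from_quat(s["tool_rot"]).as_matrix()[:2,0];print(s["t"],s["tcp_pos"],np.degrees(np.arctan2(yaw[1],yaw[0])))
h=cv2.cvtColor(im,cv2.COLOR_BGR2HSV);m=((h[...,0]>6)&(h[...,0]<17)&(h[...,1]>190)&(h[...,2]>180)).astype(np.uint8)
n,l,st,c=cv2.connectedComponentsWithStats(m);i=1+np.argmax(st[1:,4]);print(st[i],c[i])
ys,xs=np.where(l==i);w=back(C,np.c_[xs,ys],.055);print("mean@55",w.mean(0),"PCA",np.degrees(np.arctan2(*np.linalg.eigh(np.cov(w[:,:2].T))[1][::-1,1])))
cx,cy=c[i].astype(int);a=max(cx-70,0);b=max(cy-60,0);cv2.imwrite("pics/w1c.png",cv2.resize(im[b:b+120,a:a+140],None,fx=5,fy=5,interpolation=2));print("crop",a,b)
```

```text
1.65 [ 0.49944527 -0.26826547  0.13975657] 139.0089491024755
[296 177  19  40 215] [305.5255814  193.65116279]
mean@55 [ 0.48612878 -0.27428325  0.055     ] PCA 134.57472190912833
crop 235 133
```

View pics/w1c.png

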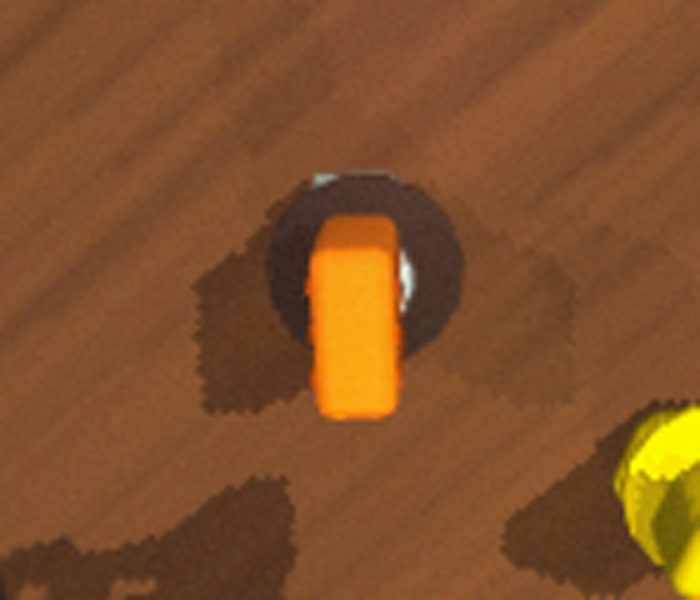

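The grip's top face runs from midpoint (355,250) to (357,415) in the crop, which is pixels (306,183) to (306.4,216).

Run:
```python
from h import *
s=manip.sense();C=cal("wrist",s)
f=lambda p:(235+p[0]/5,133+p[1]/5)
w=back(C,[f(p) for p in((355,250),(357,415),(314,330),(397,330))],.055);print(w)
d=w[0]-w[1];print(np.hypot(*d[:2]),np.hypot(*(w[2]-w[3])[:2]),np.degrees(np.arctan2(d[1],d[0])),(w[0]+w[1])/2)
S=cal("side");print(back(S,[(290.5,412/3.5*0+270+148/3.5)],.055))
```

```text
[[ 0.4794845  -0.2679057   0.055     ]
 [ 0.50065261 -0.28652145  0.055     ]
 [ 0.4850694  -0.28192759  0.055     ]
 [ 0.49396512 -0.2717333   0.055     ]]
0.028189270266485423 0.013529868117620065 138.67081730819825 [ 0.49006855 -0.27721357  0.055     ]
[[ 0.48665235 -0.27475927  0.055     ]]
```

Request:
send_rows --commands '[{"delta_pos": [-0.94, -0.9, -2], "yaw": 0}, {"delta_pos": [0, 0, -2.5], "yaw": 0}, {"delta_pos": [0, 0, -2], "yaw": 0}, {"delta_pos": [0, 0, -2], "yaw": 0}, {"delta_pos": [0, 0, 0], "yaw": 0}]' --grip -0.3

```text
t: 2.33
tcp_pos: [0.4889, -0.2812, 0.054]
tool_rot: [0.36, 0.933, 0.0, 0.0]
force: [0.2, -0.5, -0.0]
finger_gap: 0.649
```

Request:
send_rows --commands '[{"delta_pos": [0.1, 0.4, -0.5], "yaw": 0}, {"delta_pos": [0, 0, -1.2], "yaw": 0}, {"delta_pos": [0, 0, -0.9], "yaw": 0}, {"delta_pos": [0, 0, 0], "yaw": 0}]'

```text
t: 2.82
tcp_pos: [0.4908, -0.2784, 0.0284]
tool_rot: [0.362, 0.932, -0.001, 0.002]
force: [-0.0, 0.8, 1.0]
finger_gap: 0.652
```

Request:
send_rows --commands '[{"delta_pos": [-0.05, 0.12, -0.1], "yaw": 0}, {"delta_pos": [0, 0, 0], "yaw": 0}, {"delta_pos": [0, 0, 0], "yaw": 0}, {"delta_pos": [0, 0, 0], "yaw": 0}, {"delta_pos": [0, 0, 0], "yaw": 0}, {"delta_pos": [0, 0, 0], "yaw": 0}]' --grip 1 --force 60

```text
t: 3.58
tcp_pos: [0.4906, -0.2772, 0.0278]
tool_rot: [0.362, 0.932, -0.001, 0.002]
force: [0.3, 0.3, -1.2]
finger_gap: 0.156
```

Request:
send_rows --commands '[{"delta_pos": [0, 0, 2], "yaw": 0}, {"delta_pos": [0, 0, 5], "yaw": 0}, {"delta_pos": [0, 0, 5], "yaw": 0}, {"delta_pos": [0.9, 4.4, 0], "yaw": -0.09}, {"delta_pos": [0.9, 4.4, 0], "yaw": -0.09}, {"delta_pos": [0.9, 4.4, 0], "yaw": -0.09}, {"delta_pos": [0.9, 4.4, 0], "yaw": -0.09}, {"delta_pos": [0.9, 4.4, 0], "yaw": -0.09}, {"delta_pos": [0.9, 4.4, 0], "yaw": -0.09}, {"delta_pos": [0.9, 4.4, 0], "yaw": -0.09}]'

```text
t: 4.82
tcp_pos: [0.5543, 0.036, 0.1517]
tool_rot: [0.644, 0.765, -0.001, 0.004]
force: [-0.3, 0.5, -0.9]
finger_gap: 0.148
```

Request:
send_rows --commands '[{"delta_pos": [0.6, 3, 0], "yaw": 0}, {"delta_pos": [0, 0, 0], "yaw": 0}, {"delta_pos": [0, 0, 0], "yaw": 0}]'

```text
t: 5.2
tcp_pos: [0.5596, 0.0699, 0.1513]
tool_rot: [0.642, 0.767, -0.002, 0.004]
force: [0.6, 0.1, -0.5]
finger_gap: 0.153
```

Run:
```python
from h import *
s=manip.sense();im=manip.snapshot("wrist");cv2.imwrite("pics/w2.png",im)
x=R.from_quat(s["tool_rot"]).as_matrix()[:2,0];print(s["t"],s["tcp_pos"],np.degrees(np.arctan2(x[1],x[0])),s["force"],s["finger_gap"])
np.save("s2.npy",np.r_[s["tcp_pos"],s["tool_rot"]])
cv2.imwrite("pics/w2c.png",cv2.resize(im[50:350,120:520],None,fx=2,fy=2,interpolation=2))
```

```text
5.2 [0.5596325  0.06992263 0.15134211] 100.1166316265605 [ 0.58860619  0.09443487 -0.53661794] 0.1526615670347964
```

View pics/w2c.png

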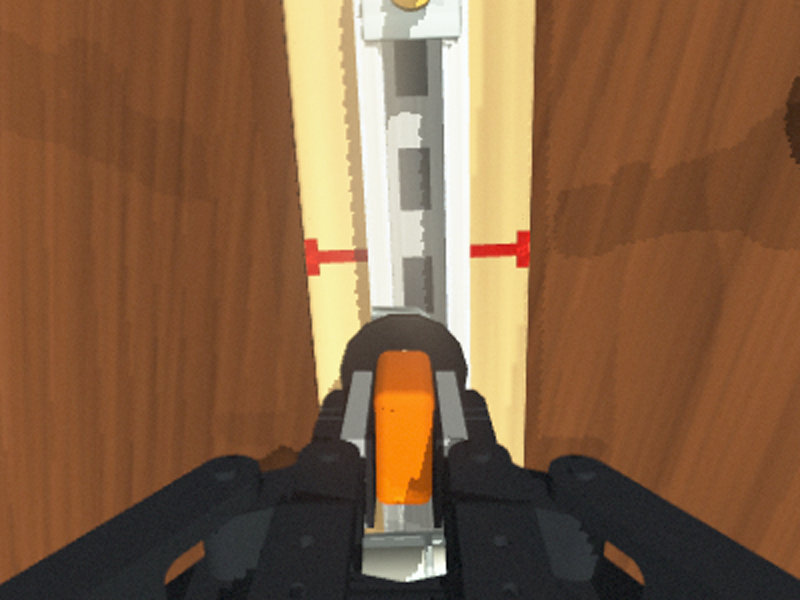

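Marks are at crop (340,257) and (495,250), so the nut needs to go some 3 cm further along the rail. I'll enlarge the slot edges.

Run:
```python
from h import *
im=cv2.imread("pics/w2.png");v=np.load("s2.npy")
C=cal("wrist",dict(tcp_pos=v[:3],tool_rot=v[3:]))
f=lambda p:(120+p[0]/2,50+p[1]/2)
m=back(C,[f(p) for p in((340,257),(495,250),(284,0),(317,400),(536,0),(523,465))],.018);print(m)
for a,b in((3,2),(5,4)):
    d=m[b]-m[a];print("board edge yaw",np.degrees(np.arctan2(d[1],d[0]))+0)
print("width",np.cross((m[2]-m[3])[:2]/np.linalg.norm((m[2]-m[3])[:2]),(m[4]-m[3])[:2]))
print(proj(C,[v[:3]-0]))
# grip top face center line at z tcp+0.027 : crop (403,393)-(404,500)
g=back(C,[f((405,393)),f((404,500))],v[2]+.027);
r=R.from_quat(v[3:]).as_matrix();print("grip in tool",(g-v[:3])@r)
c=cv2.resize(im[65:210,285:370],None,fx=9,fy=4,interpolation=2);
cv2.imwrite("pics/w2d.png",c)
```

```text
[[ 0.52949213  0.07082612  0.018     ]
 [ 0.60267864  0.08733093  0.018     ]
 [ 0.48926918  0.17924067  0.018     ]
 [ 0.52859324 -0.00762058  0.018     ]
 [ 0.59599839  0.19827071  0.018     ]
 [ 0.64453095 -0.02742647  0.018     ]]
board edge yaw 101.88421228329418
board edge yaw 102.13574127315813
width -0.10836049347235065
[[320.00214528 249.09276486]]
grip in tool [[ 0.01518763  0.00128862 -0.02711562]
 [-0.01242579  0.00106025 -0.0269016 ]]<stdin>:8: DeprecationWarning: Arrays of 2-dimensional vectors are deprecated. Use arrays of 3-dimensional vectors instead. (deprecated in NumPy 2.0)
```

View pics/w2d.png

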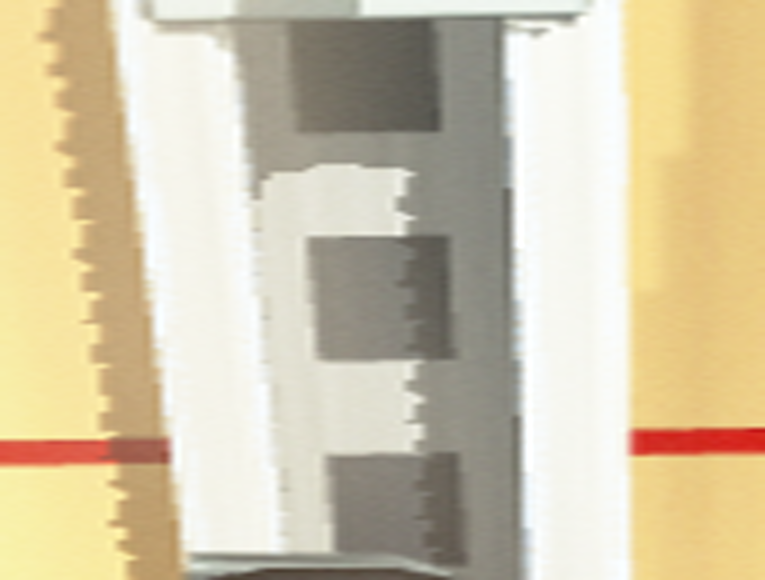

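Run:
```python
from h import *
v=np.load("s2.npy");C=cal("wrist",dict(tcp_pos=v[:3],tool_rot=v[3:]))
f=lambda p:(285+p[0]/9,65+p[1]/4)
P=[(130,100),(172,450),(243,100),(275,450),(510,100),(524,450),(626,100),(632,450)]
for z in (.059,.062,.065):
    w=back(C,[f(p) for p in P],z)
    for a in(102.,):
        n=np.array([np.sin(np.radians(a)),-np.cos(np.radians(a))]) # to the right of rail dir
        o=(w[:,:2]-v[:2])@n*1e3;print(z,o.round(1),"outer w",(o[6:]-o[:2]).round(1),"inner w",(o[4:6]-o[2:4]).round(1),"mid",((o[6:]+o[:2])/2).round(1),((o[4:6]+o[2:4])/2).round(1))
    d=w[::2]-w[1::2];print(np.degrees(np.arctan2(d[:,1],d[:,0])).round(1))
m=np.array([[ .5295,.0708],[.6027,.0873]]);t=np.array([np.cos(np.radians(102)),np.sin(np.radians(102))])
print("mark ahead mm",(m-v[:2])@t*1e3)
b=np.array([[.48927,.17924],[.52859,-.00762],[.5960,.19827],[.64453,-.02743]]);print("board edges",(b-v[:2])@n*1e3)
```

```text
0.059 [-12.9 -12.8  -3.4  -3.4  19.1  19.4  28.8  29.3] outer w [41.7 42.1] inner w [22.4 22.8] mid [8.  8.2] [7.8 8. ]
[102.1 102.  102.3 102.4]
0.062 [-12.7 -12.6  -3.3  -3.3  18.9  19.2  28.5  28.9] outer w [41.2 41.5] inner w [22.1 22.5] mid [7.9 8.2] [7.8 7.9]
[102.1 102.  102.3 102.4]
0.065 [-12.5 -12.4  -3.2  -3.2  18.7  19.   28.2  28.6] outer w [40.6 41. ] inner w [21.9 22.2] mid [7.9 8.1] [7.7 7.9]
[102.1 102.  102.3 102.4]
mark ahead mm [7.12310143 8.04340107]
board edges [-46.09655401 -46.4861689   62.25769889  62.80153333]
```

Request:
send_rows --commands '[{"delta_pos": [0.53, 0.78, -1.5], "yaw": 0.035}, {"delta_pos": [0, 0, -2], "yaw": 0}, {"delta_pos": [0, 0, -0.7], "yaw": 0}, {"delta_pos": [0, 0, 0], "yaw": 0}, {"delta_pos": [0, 0, 0], "yaw": 0}]'

```text
t: 5.88
tcp_pos: [0.5658, 0.075, 0.1064]
tool_rot: [0.629, 0.777, -0.001, 0.004]
force: [-0.3, -0.2, -1.6]
finger_gap: 0.152
```

Run:
```python
from h import *
s=manip.sense();im=manip.snapshot("wrist");cv2.imwrite("pics/w3.png",im)
x=R.from_quat(s["tool_rot"]).as_matrix()[:2,0];print(s["t"],s["tcp_pos"],np.degrees(np.arctan2(x[1],x[0])),s["force"],s["q"])
np.save("s3.npy",np.r_[s["tcp_pos"],s["tool_rot"]])
cv2.imwrite("pics/w3c.png",cv2.resize(im[30:310,255:387],None,fx=6,fy=2.1,interpolation=2))
```

```text
5.875 [0.56577067 0.07495846 0.10643746] 102.03262029716488 [-0.27931998 -0.24946071 -1.57729487] [-0.06054669  0.62676957  1.6790101  -0.00886727  0.83161648 -0.26460414]
```

View pics/w3c.png

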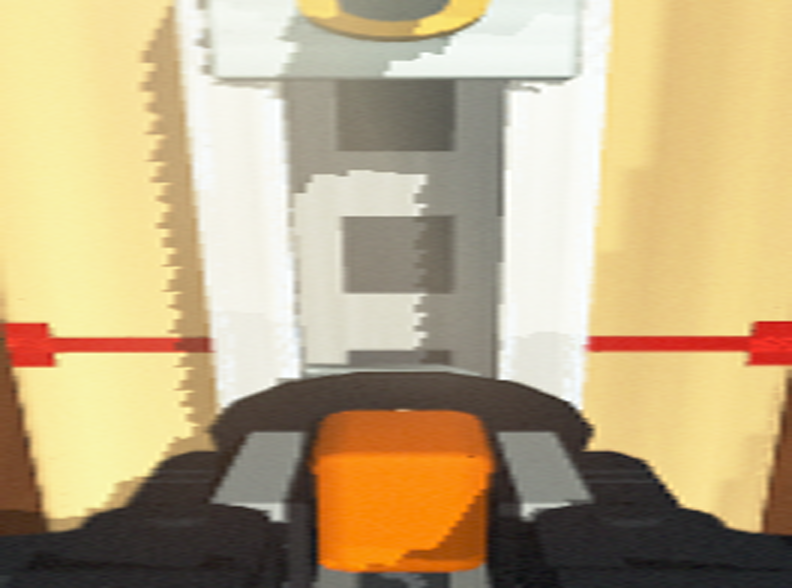

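Run:
```python
from h import *
v=np.load("s3.npy");C=cal("wrist",dict(tcp_pos=v[:3],tool_rot=v[3:]))
f=lambda p:(255+p[0]/6,30+p[1]/2.1)
r=R.from_quat(v[3:]).as_matrix()
P=[(192,100),(215,330),(283,100),(299,340),(507,100),(500,340),(604,100),(588,330)]
for z in(.059,.062,.065):
    y=((back(C,[f(p) for p in P],z)-v[:3])@r)[:,1]*1e3
    print(z,y.round(1),"outer",(y[6:]+y[:2])/2,y[6:]-y[:2],"inner",(y[4:6]+y[2:4])/2,y[4:6]-y[2:4])
g=(back(C,[f(p) for p in((311,460),(495,460),(318,565),(488,565))],v[2]+.027)-v[:3])@r;print("grip",g[:,:2]*1e3)
m=(back(C,[f((130,344)),f((670,343))],.018)-v[:3])@r;print("marks",m*1e3)
print("tool z",r[:,2])
```

```text
0.059 [-20.1 -19.9 -10.9 -10.5  11.7  12.1  21.5  21.9] outer [0.69108707 1.00857705] [41.53872116 41.77243543] inner [0.38634712 0.77916445] [22.5773599  22.61782582]
0.062 [-19.7 -19.5 -10.7 -10.3  11.5  11.9  21.1  21.6] outer [0.69600916 1.00845596] [40.87889921 41.10890105] inner [0.39610985 0.78268747] [22.21872976 22.25855289]
0.065 [-19.4 -19.2 -10.5 -10.2  11.3  11.7  20.8  21.2] outer [0.70093124 1.00833488] [40.21907725 40.44536666] inner [0.40587258 0.78621049] [21.86009961 21.89927996]
grip [[ 13.93002934  -5.58821985]
 [ 13.90858282   7.78622013]
 [-11.91875519  -5.48051161]
 [-11.94467924   7.6671787 ]]
marks [[  4.98808117 -36.27212586  88.31919628]
 [  5.30553224  37.86581007  88.4881818 ]]
tool z [ 0.00381172 -0.00679611 -0.99996964]
```

Request:
send_rows --commands '[{"delta_pos": [-0.11, 0.4, -0.5], "yaw": 0}, {"delta_pos": [0, 0, -0.5], "yaw": 0}, {"delta_pos": [0, 0, 0], "yaw": 0}, {"delta_pos": [0, 0, 0], "yaw": 0}]'

```text
t: 6.42
tcp_pos: [0.5652, 0.0794, 0.0969]
tool_rot: [0.629, 0.777, -0.001, 0.005]
force: [0.3, 0.2, -0.4]
finger_gap: 0.156
```

Request:
send_rows --commands '[{"delta_pos": [-0.06, -0.02, -0.3], "yaw": 0}, {"delta_pos": [0, 0, 0], "yaw": 0}, {"delta_pos": [0, 0, -0.2], "yaw": 0}, {"delta_pos": [0, 0, 0], "yaw": 0}]'

```text
t: 6.92
tcp_pos: [0.5648, 0.0791, 0.0918]
tool_rot: [0.629, 0.777, -0.001, 0.005]
force: [-0.0, -0.3, -0.8]
finger_gap: 0.148
```

Request:
send_rows --commands '[{"delta_pos": [0, 0, -0.2], "yaw": 0}, {"delta_pos": [0, 0, 0], "yaw": 0}]'

```text
t: 7.18
tcp_pos: [0.5648, 0.0791, 0.0896]
tool_rot: [0.629, 0.777, -0.001, 0.005]
force: [0.1, 0.3, -0.4]
finger_gap: 0.153
```

Request:
send_rows --commands '[{"delta_pos": [0, 0, -0.2], "yaw": 0}, {"delta_pos": [0, 0, 0], "yaw": 0}]'

```text
t: 7.42
tcp_pos: [0.5648, 0.0791, 0.0875]
tool_rot: [0.629, 0.777, -0.001, 0.005]
force: [0.2, -0.4, -0.9]
finger_gap: 0.147
```

Request:
send_rows --commands '[{"delta_pos": [0, 0, -0.2], "yaw": 0}, {"delta_pos": [0, 0, 0], "yaw": 0}]'

```text
t: 7.68
tcp_pos: [0.5648, 0.0791, 0.0854]
tool_rot: [0.629, 0.777, -0.001, 0.005]
force: [-1.1, 0.4, -0.3]
finger_gap: 0.15
```

Request:
send_rows --commands '[{"delta_pos": [0, 0, -0.2], "yaw": 0}, {"delta_pos": [0, 0, 0], "yaw": 0}]'

```text
t: 7.92
tcp_pos: [0.5648, 0.0791, 0.0832]
tool_rot: [0.629, 0.777, -0.001, 0.005]
force: [-0.1, 0.4, -1.2]
finger_gap: 0.154
```

Request:
send_rows --commands '[{"delta_pos": [0, 0, -0.2], "yaw": 0}, {"delta_pos": [0, 0, 0], "yaw": 0}]'

```text
t: 8.18
tcp_pos: [0.5652, 0.0791, 0.0819]
tool_rot: [0.629, 0.777, -0.0, 0.005]
force: [-0.9, -1.3, 4.0]
finger_gap: 0.153
```

Request:
send_rows --commands '[{"delta_pos": [0, 0, -0.15], "yaw": 0}, {"delta_pos": [0, 0, 0], "yaw": 0}]'

```text
t: 8.43
tcp_pos: [0.5652, 0.0791, 0.081]
tool_rot: [0.629, 0.777, -0.0, 0.005]
force: [-1.1, -0.1, 4.3]
finger_gap: 0.15
```

Request:
send_rows --commands '[{"delta_pos": [0, 0, -0.15], "yaw": 0}, {"delta_pos": [0, 0, 0], "yaw": 0}]'

```text
t: 8.68
tcp_pos: [0.5652, 0.0791, 0.0799]
tool_rot: [0.629, 0.777, -0.0, 0.005]
force: [-1.3, -0.4, 5.2]
finger_gap: 0.149
```

Contact fits the spring: about 5 N, then 0.9 N/mm, lip top ≈ 0.065. I'll press to about 7 mm of collar travel (TCP z ≈ 0.0755).

Request:
send_rows --commands '[{"delta_pos": [0, 0, -0.25], "yaw": 0}, {"delta_pos": [0, 0, 0], "yaw": 0}]'

```text
t: 8.93
tcp_pos: [0.5652, 0.0791, 0.0779]
tool_rot: [0.629, 0.777, -0.0, 0.005]
force: [-1.6, 0.1, 6.3]
finger_gap: 0.152
```

Request:
send_rows --commands '[{"delta_pos": [0, 0, -0.2], "yaw": 0}, {"delta_pos": [0, 0, 0], "yaw": 0}]'

```text
t: 9.18
tcp_pos: [0.5652, 0.0791, 0.0768]
tool_rot: [0.629, 0.777, -0.0, 0.005]
force: [-1.5, -0.4, 8.1]
finger_gap: 0.149
```

Request:
send_rows --commands '[{"delta_pos": [0, 0, -0.22], "yaw": 0}, {"delta_pos": [0, 0, -0.05], "yaw": 0}]'

```text
t: 9.43
tcp_pos: [0.5652, 0.0791, 0.0754]
tool_rot: [0.629, 0.777, -0.0, 0.006]
force: [-3.1, -0.2, 9.6]
finger_gap: 0.156
```

Request:
send_rows --commands '[{"delta_pos": [0, 0, -0.05], "yaw": 0}]'

```text
t: 9.55
tcp_pos: [0.5652, 0.0791, 0.0756]
tool_rot: [0.629, 0.778, -0.0, 0.006]
force: [-3.0, 0.1, 8.6]
finger_gap: 0.155
```

Request:
send_rows --commands '[{"delta_pos": [-0.05, -0.01, -0.08], "yaw": 0}, {"delta_pos": [0, 0, -0.06], "yaw": -0.05}, {"delta_pos": [0, 0, -0.06], "yaw": -0.1}]'

```text
t: 9.93
tcp_pos: [0.5658, 0.079, 0.0759]
tool_rot: [0.687, 0.727, 0.0, 0.007]
force: [-0.4, 0.2, 8.6]
finger_gap: 0.153
```

Request:
send_rows --commands '[{"delta_pos": [0, 0, -0.14], "yaw": -0.03}, {"delta_pos": [0, 0, -0.1], "yaw": -0.1}, {"delta_pos": [0, 0, -0.08], "yaw": -0.1}]'

```text
t: 10.3
tcp_pos: [0.5667, 0.0789, 0.0751]
tool_rot: [0.768, 0.641, 0.0, 0.008]
force: [-1.4, 0.0, 9.5]
finger_gap: 0.15
```

Request:
send_rows --commands '[{"delta_pos": [-0.08, 0.01, -0.07], "yaw": -0.13}, {"delta_pos": [-0.06, 0, -0.07], "yaw": -0.13}, {"delta_pos": [-0.04, 0, -0.07], "yaw": -0.13}]'

```text
t: 10.68
tcp_pos: [0.5668, 0.0789, 0.0757]
tool_rot: [0.88, 0.475, 0.0, 0.01]
force: [-1.9, 0.8, 8.5]
finger_gap: 0.157
```

Request:
send_rows --commands '[{"delta_pos": [-0.1, 0, -0.15], "yaw": -0.13}, {"delta_pos": [-0.08, 0, -0.09], "yaw": -0.13}, {"delta_pos": [-0.08, 0, -0.09], "yaw": -0.13}]'

```text
t: 11.05
tcp_pos: [0.565, 0.0795, 0.075]
tool_rot: [0.957, 0.289, -0.0, 0.01]
force: [-1.8, 0.5, 10.1]
finger_gap: 0.155
```

```bash
python3 -c "
from h import *
s=manip.sense();print(s['force'],s['ft_torque'],s['q'][5])"
```

```text
[-1.84420827  0.46596967 10.11173044] [0.19251162 0.42448737 0.03895571] 0.9576760264935811
```

Request:
send_rows --commands '[{"delta_pos": [-0.03, 0, -0.08], "yaw": -0.13}, {"delta_pos": [0, 0, -0.08], "yaw": -0.13}, {"delta_pos": [0, 0, -0.06], "yaw": -0.08}]'

```text
t: 11.42
tcp_pos: [0.565, 0.08, 0.0752]
tool_rot: [0.993, 0.118, -0.001, 0.01]
force: [-1.9, 0.2, 9.9]
finger_gap: 0.153
```

```bash
python3 -c "
from h import *
s=manip.sense();print(s['force'],s['ft_torque'],s['q'][5])"
```

```text
[-1.86933897  0.24323275  9.892073  ] [0.11442756 0.39581402 0.09778296] 1.3099953401016573
```

Request:
send_rows --commands '[{"delta_pos": [-0.12, -0.02, -0.08], "yaw": -0.03}, {"delta_pos": [-0.06, 0, -0.06], "yaw": 0}]'

```text
t: 11.68
tcp_pos: [0.5649, 0.08, 0.0756]
tool_rot: [0.995, 0.103, 0.001, 0.01]
force: [-1.3, -0.4, 7.6]
finger_gap: 0.156
```

```bash
python3 -c "
from h import *
s=manip.sense();r=R.from_quat(s['tool_rot']).as_matrix();print(s['force'],s['ft_torque'],s['q'][5],s['tcp_pos'],r[:,2],np.degrees(np.arctan2(r[1,0],r[0,0])))"
```

```text
[-1.27791812 -0.41470818  7.64740499] [0.02024002 0.38048785 0.00764565] 1.3408953174610805 [0.56488605 0.0800068  0.07555875] [ 0.00351133 -0.01974882 -0.99979881] 11.769721253066367
```

Request:
send_rows --commands '[{"delta_pos": [-0.08, 0, 0.08], "yaw": 0}, {"delta_pos": [-0.05, 0, 0.08], "yaw": 0}]'

```text
t: 11.92
tcp_pos: [0.5649, 0.08, 0.0783]
tool_rot: [0.995, 0.103, 0.002, 0.01]
force: [-0.5, -0.1, 5.7]
finger_gap: 0.152
```

Request:
send_rows --commands '[{"delta_pos": [0, 0, 0.08], "yaw": 0}, {"delta_pos": [0, 0, 0.08], "yaw": 0}]'

```text
t: 12.18
tcp_pos: [0.5648, 0.08, 0.0795]
tool_rot: [0.995, 0.103, 0.002, 0.01]
force: [0.5, 0.2, -4.4]
finger_gap: 0.15
```

At z=0.0795 the force reverses: the grooves have caught with the collar at about 3 mm. Now the pull test.

Request:
send_rows --commands '[{"delta_pos": [0, 0, 0.06], "yaw": 0}, {"delta_pos": [0, 0, 0.03], "yaw": 0}]'

```text
t: 12.42
tcp_pos: [0.5648, 0.08, 0.0795]
tool_rot: [0.995, 0.103, 0.002, 0.01]
force: [0.7, -1.1, 0.5]
finger_gap: 0.154
```

Request:
send_rows --commands '[{"delta_pos": [0, 0, 0.12], "yaw": 0}, {"delta_pos": [0, 0, 0.14], "yaw": 0}]'

```text
t: 12.68
tcp_pos: [0.5647, 0.08, 0.0798]
tool_rot: [0.995, 0.103, 0.002, 0.01]
force: [4.0, -0.2, -15.5]
finger_gap: 0.152
```

Request:
send_rows --commands '[{"delta_pos": [0, 0, 0.1], "yaw": 0}, {"delta_pos": [0, 0, 0.1], "yaw": 0}]'

```text
t: 12.92
tcp_pos: [0.5647, 0.08, 0.0798]
tool_rot: [0.995, 0.102, 0.001, 0.01]
force: [5.8, -0.2, -17.6]
finger_gap: 0.147
```

Request:
send_rows --commands '[{"delta_pos": [0, 0, 0.1], "yaw": 0}, {"delta_pos": [0, 0, 0.1], "yaw": 0}]'

```text
t: 13.18
tcp_pos: [0.5647, 0.08, 0.0799]
tool_rot: [0.995, 0.102, 0.001, 0.01]
force: [6.0, -1.0, -22.3]
finger_gap: 0.153
```

Request:
send_rows --commands '[{"delta_pos": [-0.03, 0, -0.03], "yaw": 0}, {"delta_pos": [-0.02, 0, 0.03], "yaw": 0}]'

```text
t: 13.42
tcp_pos: [0.5647, 0.08, 0.0798]
tool_rot: [0.995, 0.102, 0.001, 0.01]
force: [5.1, -0.2, -18.7]
finger_gap: 0.152
```

Request:
send_rows --commands '[{"delta_pos": [0, 0, 0.06], "yaw": 0}, {"delta_pos": [0, 0, 0.06], "yaw": 0}]'

```text
t: 13.68
tcp_pos: [0.5646, 0.08, 0.0799]
tool_rot: [0.995, 0.102, 0.001, 0.009]
force: [5.5, -0.9, -19.9]
finger_gap: 0.15
```

Request:
send_rows --commands '[{"delta_pos": [0, 0, 0.07], "yaw": 0}, {"delta_pos": [0, 0, 0.07], "yaw": 0}]'

```text
t: 13.92
tcp_pos: [0.5647, 0.08, 0.0799]
tool_rot: [0.995, 0.102, 0.001, 0.009]
force: [5.1, -0.2, -21.1]
finger_gap: 0.145
```

It holds at 20 N; dropping to the asked 10 N for a moment.

Request:
send_rows --commands '[{"delta_pos": [-0.03, 0, -0.1], "yaw": 0}]'

```text
t: 14.05
tcp_pos: [0.5647, 0.08, 0.0796]
tool_rot: [0.995, 0.102, 0.002, 0.009]
force: [2.7, 0.3, -3.5]
finger_gap: 0.156
```

Request:
send_rows --commands '[{"delta_pos": [0, 0, 0], "yaw": 0}]'

```text
t: 14.18
tcp_pos: [0.5647, 0.08, 0.0798]
tool_rot: [0.995, 0.102, 0.002, 0.01]
force: [4.1, -0.4, -16.0]
finger_gap: 0.153
```

Request:
send_rows --commands '[{"delta_pos": [0, 0, 0], "yaw": 0}]'

```text
t: 14.3
tcp_pos: [0.5647, 0.08, 0.0798]
tool_rot: [0.995, 0.102, 0.002, 0.01]
force: [4.5, -0.7, -14.3]
finger_gap: 0.151
```

Request:
send_rows --commands '[{"delta_pos": [0, 0, -0.03], "yaw": 0}]'

```text
t: 14.42
tcp_pos: [0.5647, 0.08, 0.0797]
tool_rot: [0.995, 0.102, 0.002, 0.01]
force: [3.2, -0.2, -9.8]
finger_gap: 0.154
```

Request:
send_rows --commands '[{"delta_pos": [0, 0, -0.02], "yaw": 0}]'

```text
t: 14.55
tcp_pos: [0.5647, 0.08, 0.0797]
tool_rot: [0.995, 0.102, 0.002, 0.01]
force: [3.6, -0.3, -12.0]
finger_gap: 0.153
```

Request:
send_rows --commands '[{"delta_pos": [0, 0, -0.01], "yaw": 0}, {"delta_pos": [0, 0, -0.01], "yaw": 0}]'

```text
t: 14.8
tcp_pos: [0.5647, 0.08, 0.0797]
tool_rot: [0.995, 0.102, 0.002, 0.01]
force: [3.9, 0.6, -11.6]
finger_gap: 0.154
```

About 10–11 N held for half a second without moving. Relaxing, then opening.

Request:
send_rows --commands '[{"delta_pos": [-0.02, 0, -0.09], "yaw": 0}]'

```text
t: 14.92
tcp_pos: [0.5647, 0.08, 0.0796]
tool_rot: [0.995, 0.102, 0.002, 0.01]
force: [2.3, 0.5, -2.9]
finger_gap: 0.155
```

Request:
send_rows --commands '[{"delta_pos": [0, 0, -0.05], "yaw": 0}]'

```text
t: 15.05
tcp_pos: [0.5647, 0.08, 0.0796]
tool_rot: [0.995, 0.102, 0.002, 0.01]
force: [2.1, 0.7, -6.3]
finger_gap: 0.156
```

Request:
send_rows --commands '[{"delta_pos": [0, 0, -0.04], "yaw": 0}, {"delta_pos": [0, 0, 0], "yaw": 0}, {"delta_pos": [0, 0, 0], "yaw": 0}, {"delta_pos": [0, 0, 0], "yaw": 0}, {"delta_pos": [0, 0, 0], "yaw": 0}]' --grip -0.2

```text
t: 15.68
tcp_pos: [0.5641, 0.08, 0.0819]
tool_rot: [0.995, 0.102, 0.002, 0.01]
force: [0.5, -0.8, 0.1]
finger_gap: 0.597
```

Request:
send_rows --commands '[{"delta_pos": [0, 0, 1], "yaw": 0}, {"delta_pos": [0, 0, 2], "yaw": 0}, {"delta_pos": [0, 0, 3], "yaw": 0}, {"delta_pos": [0, 0, 3], "yaw": 0}, {"delta_pos": [0, 0, 0], "yaw": 0}, {"delta_pos": [0, 0, 0], "yaw": 0}]'

```text
t: 16.42
tcp_pos: [0.5634, 0.08, 0.176]
tool_rot: [0.995, 0.102, 0.002, 0.01]
force: [-0.0, 0.2, -0.4]
finger_gap: 0.603
```

Run:
```python
from h import *
s=manip.sense();im=manip.snapshot("wrist");sd=manip.snapshot("side")
print(s["t"],s["tcp_pos"],s["force"])
a=cv2.resize(im[80:300,200:440],None,fx=1.8,fy=1.8,interpolation=2)
b=cv2.resize(sd[140:270,280:380],None,fx=3.04,fy=3.04,interpolation=2)[:396]
o=np.zeros((396,a.shape[1]+b.shape[1],3),np.uint8);o[:,:a.shape[1]]=a[:396];o[:b.shape[0],a.shape[1]:]=b
cv2.imwrite("pics/end.png",o)
C=cal("wrist",s);h=cv2.cvtColor(im,cv2.COLOR_BGR2HSV);m=((h[...,0]>6)&(h[...,0]<17)&(h[...,1]>190)&(h[...,2]>180)).astype(np.uint8)
n,l,st,c=cv2.connectedComponentsWithStats(m);i=1+np.argmax(st[1:,4]);print(st[i],c[i],back(C,[c[i]],.107))
```

```text
16.425 [0.56340082 0.08002368 0.17595414] [-0.03205928  0.17606324 -0.4325438 ]
[311 187  19  36 223] [320.88789238 203.86098655] [[0.56875363 0.07896921 0.107     ]]
```

View pics/end.png

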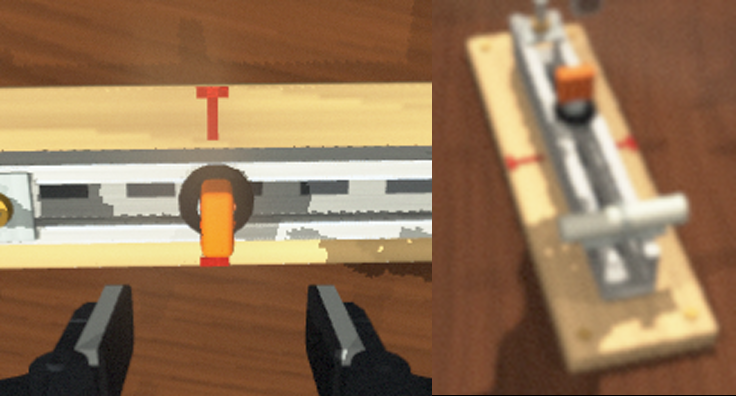

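The end view shows the nut seated, with its grip across the rail at crop (216,218), upright and in line with the red marks at (213,112) and (215,262). The gripper is clear, so I'm handing in.

```bash
python3 -c "
from station import manip
print(manip.sign_off())"
```

```text
the job is handed in; nothing more can be done
None
```

The orange nut is locked in the rail in line with the red marks, and the job is handed in at about 16.5 s of the 61 s allowed.

- **Fitting:** I passed the nut lengthwise through the slot and pressed it against its spring with about 10 N, roughly 7 mm of collar travel. I then turned it 90° clockwise and eased off. The grooves caught at about 3 mm of collar, as they should.
- **Pull test:** It held. The pull overshot first, to about 15–22 N upward with up to 6 N sideways, for about 1.5 s. I then brought it down to about 10–12 N for half a second; the nut moved no more than 0.4 mm throughout. So the pull was more than the 10 N you asked for.
- **Last look:** The nut stands upright with its grip across the rail, about 1–2 mm from the marks' line. The gripper was clear and reading no force.
- **Disagreements:** The side force was about 3 N while pressing the nut in. The tool also ended up tilted by about 1°. Neither caused any trouble.
- **Not checked:** I did not look again at the other things on the shelf. The arm never came near them except on the way to the nut, where it felt no contact.

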